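Seat the vial plate on the shaker pins

TASK

The aluminium vial plate lies askew on the shaker, propped up on its two locating pins. Without picking it up or lifting it, push it with the fingers up against the steel fence and nudge it sideways until both holes drop over the pins and it lies flat on the platform, then move clear. Do not disturb the amber bottle, the white jar or the flask.

Things in the scene. Friction and masses are not known exactly. Their poses are not given: they have to be found in the camera images.
- shaker: low white laboratory shaker, fixed on the bench, with a dark steel platform 220 (x) x 280 (y) x 12 mm whose flat top is 85 mm above the bench. Origin: on the bench below the platform's middle, which is the centre of the plate's seat; z up; +x points from the control panel side to the fence, y along the fence
- seat (a point): point on the platform's top at the shaker's origin (85 mm above the bench), axes as the shaker; the plate's origin coincides with it, and the axes agree, when the plate is home
- fence (a point): middle of the upper edge of the fence's plate side. The fence is a straight steel bar on the platform, 12 mm thick, 170 mm long (shaker y = -85 to +85 mm), 14 mm high above the platform; its face towards -x lies at shaker x = +60 mm. When the plate is home, its +x edge is against this face and its ends are level with the fence's ends
- pin0 (a point): tip of the brass pin at shaker x = -40, y = -55 mm. Both pins are upright, 10 mm in diameter, tapering from 4 mm above the platform to a 4.4 mm wide tip 10 mm above it; the plate hides them at the start
- pin1 (a point): tip of the other, equal pin, at shaker x = -40, y = +55 mm
- plate: loose aluminium plate 120 (x) x 170 (y) x 8 mm, 0.3 to 0.6 kg, eight rubber pads on top. Origin: centre of its underside. At the start its -x part rests on the pin tips, its +x edge on the platform (tilt 0.12 rad) 1 to 20 mm short of the fence; it is shifted 15 to 32 mm to shaker -y, yawed up to 0.08 rad. Pushed at its edges it slides; with both holes over the pins it drops flat by itself
- hole0 (a point): centre of the upper mouth of the 14 mm round through hole at plate x = -40, y = -55 mm (belongs on pin0; a pin tip shows in it when home)
- hole1 (a point): centre of the upper mouth of the plate's hole at plate x = -40, y = +55 mm (belongs on pin1)
- reagent: closed amber reagent bottle, 64 mm diameter, 150 mm tall, standing on the bench on the shaker's +y side; origin at its foot; leave alone
- jar: small white capped jar, 48 mm diameter, 60 mm tall, standing on the bench on the shaker's -y side; origin at its foot; leave alone
- flask: conical stoppered glass flask, 66 mm wide at the foot, 115 mm tall, standing on the bench beyond the fence; origin at its foot; leave alone
Things that resemble listed ones, but are neither listed nor needed, are in the scene too. Of the things that look like the plate, the largest one is meant.

How it is judged:
At the end, for the whole second after the job is handed in: both holes are over their own pins (centres within 4 mm), the plate lies flat on the platform (within 2 mm and 0.02 rad) and is at rest (horizontal distance between hole0 and pin0 below 0.004 m and horizontal distance between hole1 and pin1 below 0.004 m and z of plate in the frame of seat below 0.002 m and angle between plate's own z axis and vertical below 0.02 rad and linear speed of plate below 0.01 m/s and angular speed of plate below 0.05 rad/s); the robot touches nothing.
It fails at once if the plate is lifted (its centre more than 22 mm above the platform) or tipped up beyond 0.3 rad (z of plate in the frame of seat above 0.022 m or angle between plate's own z axis and vertical above 0.3 rad).
It fails at once if the amber bottle, the jar or the flask is moved more than 15 mm or tipped (distance of any of reagent, jar, flask from where it was at the start of the episode above 0.015 m or angle between any of reagent, jar, flask's own z axis and vertical above 0.3 rad).
It also fails if it takes over 48 s, if anything falls off the work surface, if the arm or the gripper's body presses on something with over 40 N, if the wrist force passes 120 N, or if a joint passes its speed limit or range.

ROBOT

A 6-joint arm with a two-finger parallel gripper is mounted at the origin on the work surface. World frame = base frame: x ahead of the robot, y to its left, z up, the work surface at z = 0. Lengths are in m, angles in rad, forces in N, time in s.
With the tool pointing down it reaches from about 0.225 to 0.875 m from the base axis. Payload 3.4 kg.
Tool frame: the origin (TCP) lies at the very end of the fingers, on their centre line; the grasp point (between the pads) lies 19 mm behind it (grasp_offset is the distance from the TCP to the grasp point, in m); y points along the fingers, z is the direction in which the jaws open and shut, and the axes are right-handed (so a half turn about y gives the same grasp; the last joint's range is limited). The gripper opens to 85 mm and grips with 20 to 120 N. Pads are 22 mm wide; open, the fingers measure 114 mm over their backs; the gripper's body (76 mm by 85 mm) begins 54 mm behind the grasp point. The pads swing forward as they close: fully open they stand 13 mm farther back than shut.
Start: joints at [1.219, 0.276, 1.505, -0, 1.361, -0.121], TCP at [0.132, 0.56, 0.231] pointing down, gripper open.
Joint ranges: [-2.89, 2.89], [-0.75, 2.08], [0.22, 2.7], [-1.18, 4.32], [0.11, 2.71], [-2.7, 2.7]. Speed limits (rad/s): [2.57, 2.57, 3.14, 3.14, 3.14, 3.14].

INTERFACE

Orientations are given as a unit quaternion [w, x, y, z].
In Python, from rig import get_state, get_image, sign_off, grasp_offset gives the robot as it stands.
- The arm moves only by the shell command python3 -m jog 'ROWS' [FORCE]. ROWS is JSON, one flat list of numbers, 7 for each row, row after row: the closure in counts, from 0 (fully open) to 255 (shut), then the shift along the tool's x, y, z in cm, then the turn, a rotation vector about the tool's x, y, z in units of 8 degrees (1.0 is 8 degrees). In form: [jaw, tx, ty, tz, rx, ry, rz, jaw, tx, ty, tz, rx, ry, rz, ...]. A call has 1 to 12 rows; each row is the pose to reach, as a shift and turn from the pose commanded when the call began, along the tool's axes at that moment; what a row does not reach only later rows make up. A row lasts 1/8 s, in which the tool goes at most 62.5 mm and 10.7 degrees, less where a joint would pass 70% of its speed; a pose out of reach is approached as far as the arm can. A call with a gripper value outside its range is refused whole. The fingers move at their own pace and stop on an object; FORCE is the grip in N (left out, the last holds). Time passes only in rows, so rows that repeat a pose let the fingers close. It gives the time, the measured TCP pose, the force and the opening at its end, in the units of the state.
- get_state(): the state, without advancing time (a new reading comes with each control period).
- get_image(name): name is "scene" or "top" or "wrist"; returns a dict with "color" (480x640x3 uint8, blue, green, red), "mtx" (3x3 intrinsics, pixels), "k1" (the pictures are not rectified: a ray, as slopes to the right and down, at radius r is drawn at 1 + k1 r^2 times it, then the intrinsics apply), "R" (3x3) and "t" (3): a world point X has camera coordinates R X + t; the wrist camera has in their place "tool_from_camera" (4x4, takes a point from camera to tool coordinates, whose origin is the TCP and whose axes are the tool frame's). Camera axes: x right, y down, z forward; pixel columns grow to the right and rows downward; lengths in m; the calibration is good to about 2 mm. A picture is of the moment at which its call begins: read the wrist's pose just before it. There is no depth.
- sign_off(): hands the job in, once; it reports no verdict.
The state is a dict: "clock": time; "qpos": joint angles; "qd": joint speeds; "effort": joint torques, N m; "position": TCP position; "ee_rot": TCP orientation; "contact_force": force on the tool from outside, world axes, zero at the start; "moment": the same for the moment, N m; "width": finger opening in m.
Only numpy, scipy, OpenCV 4.12 (cv2) and the standard library are available. Lean on these libraries where they do the work, as an engineer would, in place of code of your own. Each camera call takes 0.05 s, during which the arm holds its last target.

## Working session

There is one attempt and no reset: what is moved stays moved. The work goes in short steps, Python scripts to look and compute and a shell command to move; the robot and the scene stay as the last step left them, time stands still between calls to the robot, and variables do not carry over. Pictures are saved under pics/ and viewed, and the job is handed in when it is done.

```bash
mkdir -p pics; ls; python3 - <<'E'
from rig import *
import cv2
s=get_state(); print(s, grasp_offset)
for n in ("scene","top","wrist"):
    d=get_image(n); cv2.imwrite(f"pics/{n}0.png",d["color"])
    print(n,{k:v for k,v in d.items() if k!="color"})
E
```

```text
pics
{'clock': 0.0, 'qpos': array([ 1.21901862e+00,  2.76598068e-01,  1.50616859e+00,  5.46019893e-05,
        1.36069579e+00, -1.20986095e-01]), 'qd': array([ 2.98571689e-05,  9.76257653e-04, -2.37843269e-03,  9.01577050e-04,
        4.26617846e-03,  1.06016443e-03]), 'effort': array([ 8.40312259e-04, -4.16784525e+01, -2.45800102e+01,  2.12357901e-05,
        1.13124165e-02,  1.05881725e-05]), 'position': array([0.13132027, 0.55924621, 0.23042384]), 'ee_rot': array([-0.70176498,  0.70304151, -0.08159333,  0.081247  ]), 'contact_force': array([ 0.18891661,  0.17725971, -0.30086695]), 'moment': array([ 0.01141819, -0.00977908,  0.01282008]), 'width': 0.0851193273896345} 0.0187
scene {'mtx': array([[566.13165587,   0.        , 326.77370948],
       [  0.        , 566.13165587, 239.78220996],
       [  0.        ,   0.        ,   1.        ]]), 'k1': -0.10214579777768247, 'R': array([[-0.84635232,  0.53247087, -0.01274845],
       [ 0.34967622,  0.53743069, -0.76739481],
       [-0.40176397, -0.65394421, -0.64104811]]), 't': array([ 0.473246  , -0.1549478 ,  1.60897248])}
top {'mtx': ar
[... 240 characters left out ...]
 [-0.99654122, -0.00566335, -0.08290675],
       [ 0.08301369, -0.02239795, -0.99629667]]), 't': array([0.04098166, 0.58011927, 0.92789831])}
wrist {'mtx': array([[364.21249544,   0.        , 323.50912132],
       [  0.        , 364.21249544, 233.15670935],
       [  0.        ,   0.        ,   1.        ]]), 'k1': -0.06742214427230282, 'tool_from_camera': array([[-8.39841241e-04,  9.54883258e-01,  2.96980233e-01,
        -7.64469128e-02],
       [ 2.52878943e-04, -2.96980126e-01,  9.54883627e-01,
        -1.42615777e-01],
       [ 9.99999615e-01,  8.77050697e-04,  7.94628795e-06,
        -1.14396438e-04],
       [ 0.00000000e+00,  0.00000000e+00,  0.00000000e+00,
         1.00000000e+00]])}
```

View pics/scene0.png

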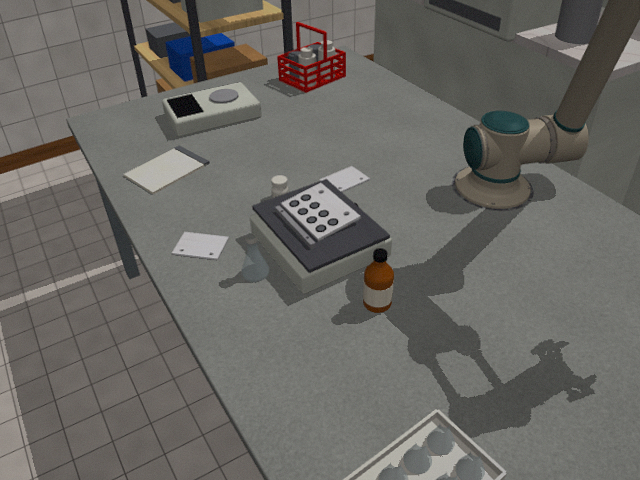

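View pics/top0.png

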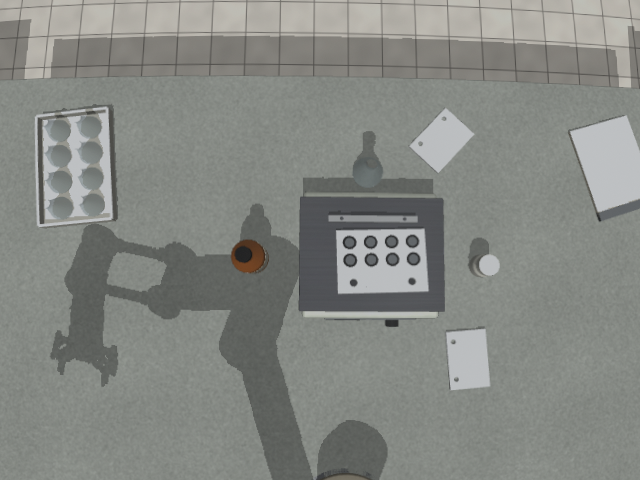

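View pics/wrist0.png

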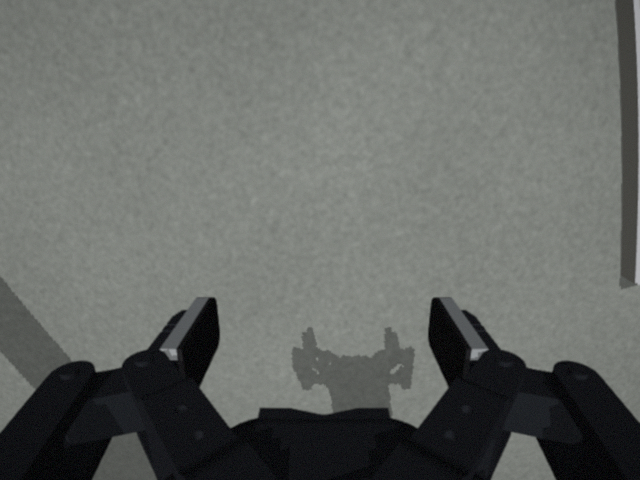

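```bash
cat > h.py <<'E'
import numpy as np, cv2
from rig import *
from scipy.spatial.transform import Rotation as Ro
def und(d,px):
    px=np.array(px,float).reshape(-1,2)
    return cv2.undistortPoints(px.reshape(-1,1,2),d["mtx"],np.array([d["k1"],0,0,0,0.]),None,None).reshape(-1,2)
def cam(d,s=None):
    if "R" in d: return d["R"],np.array(d["t"])
    T=np.array(d["tool_from_camera"]); q=s["ee_rot"]; Rt=Ro.from_quat([q[1],q[2],q[3],q[0]]).as_matrix()
    Rw=Rt@T[:3,:3]; c=s["position"]+Rt@T[:3,3]
    return Rw.T,-Rw.T@c
def ray(d,px,z,s=None):
    R,t=cam(d,s); n=und(d,px); v=np.c_[n,np.ones(len(n))]@R; c=-R.T@t
    return c+v*((np.broadcast_to(z,len(n))-c[2])/v[:,2])[:,None]
def proj(d,X,s=None):
    R,t=cam(d,s); X=np.array(X,float).reshape(-1,3)
    return cv2.projectPoints(X,cv2.Rodrigues(R)[0],t,d["mtx"],np.array([d["k1"],0,0,0,0.]))[0].reshape(-1,2)
E
python3 - <<'E'
from h import *
im=cv2.imread("pics/top0.png")
c=im[180:330,290:455]; cv2.imwrite("pics/topcrop.png",cv2.resize(c,None,fx=4.8,fy=4,interpolation=cv2.INTER_CUBIC)[:,:])
im=cv2.imread("pics/scene0.png")
c=im[170:290,245:395]; cv2.imwrite("pics/scenecrop.png",cv2.resize(c,None,fx=5,fy=5,interpolation=cv2.INTER_CUBIC))
E
```

```text
(no output)
```

View pics/topcrop.png

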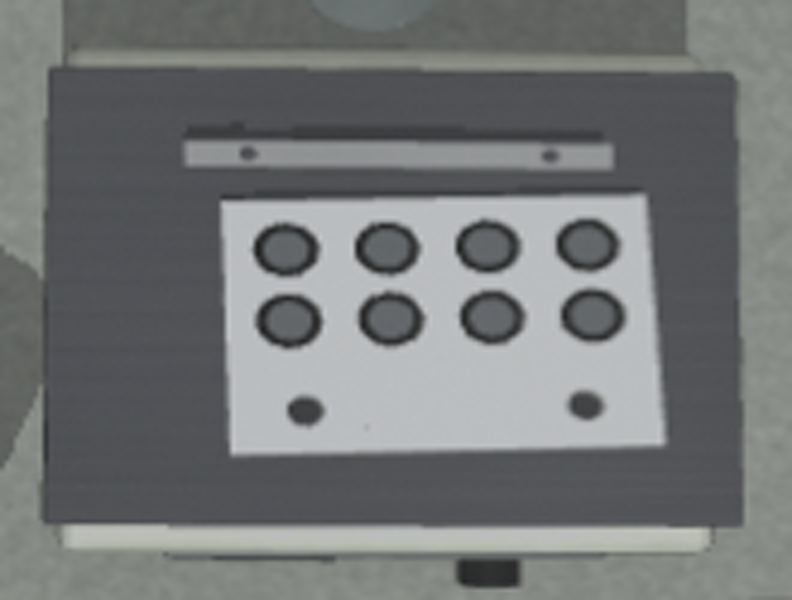

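View pics/scenecrop.png

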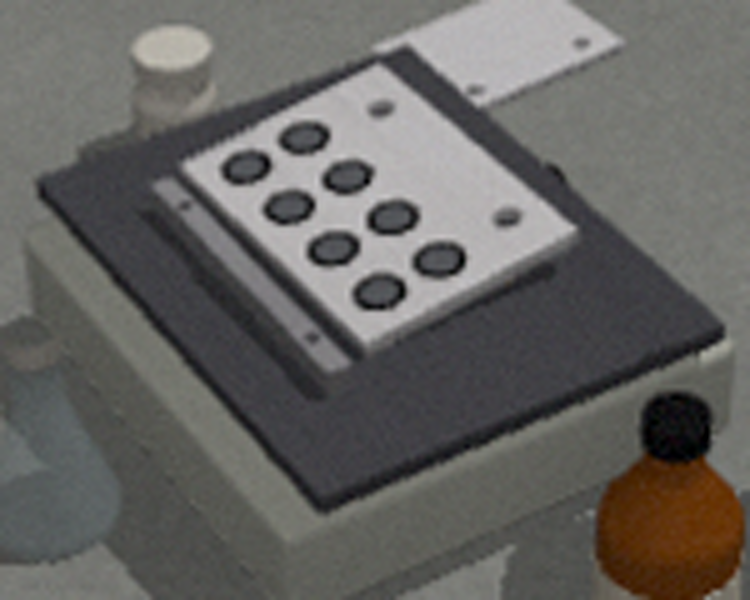

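The top crop shows the plate at (382,261) on the shaker with eight pads and two holes, the fence above it at (373,218). Look-alikes in the top image are the sheets at (441,140) and (468,358), which are small and lack pads, and the notepad at (610,165). The plate is the one on the shaker.

```bash
cat >> h.py <<'E'
def quad(mask):
    cs,_=cv2.findContours(mask.astype(np.uint8),cv2.RETR_EXTERNAL,cv2.CHAIN_APPROX_NONE)
    c=max(cs,key=cv2.contourArea); b=cv2.boxPoints(cv2.minAreaRect(c))
    h=cv2.convexHull(c); eps=1
    while len(h)>4 and eps<12:
        h=cv2.approxPolyDP(cv2.convexHull(c),eps,True); eps+=.5
    q=h.reshape(-1,2)[:4].astype(float); P=c.reshape(-1,2).astype(float)
    # refine sides by fitted lines
    L=[]
    for i in range(4):
        a,b2=q[i],q[(i+1)%4]; u=(b2-a)/np.linalg.norm(b2-a); n=np.array([-u[1],u[0]])
        s=(P-a)@u; dd=abs((P-a)@n); l=np.linalg.norm(b2-a)
        k=(dd<2.5)&(s>.06*l)&(s<.94*l)
        v=cv2.fitLine(P[k].astype(np.float32),cv2.DIST_HUBER,0,.01,.01).ravel(); L.append(np.cross([v[2],v[3],1],[v[2]+v[0],v[3]+v[1],1]))
    r=[]
    for i in range(4):
        x=np.cross(L[i-1],L[i]); r.append(x[:2]/x[2])
    return np.array(r)
def top():
    d=get_image("top"); im=d["color"]; roi=im[180:330,285:460].astype(int); off=[285,180]
    g=roi.mean(2); 
    return d,g,np.array(off)
E
python3 - <<'E'
from h import *
d,g,off=top()
im=d["color"]; 
for p in [(370,302),(310,250),(372,218),(382,285),(373,314),(295,250),(450,250)]: print(p,im[p[1],p[0]])
hsv=cv2.cvtColor(im[180:330,285:460],cv2.COLOR_BGR2HSV)
bright=(g>140)&(g<255)
n,lab,st,ce=cv2.connectedComponentsWithStats(bright.astype(np.uint8))
for i in range(1,n):
    if st[i,4]>100: print(i,st[i],ce[i]+off)
E
```

```text
(370, 302) [89 86 83]
(310, 250) [83 80 78]
(372, 218) [149 148 146]
(382, 285) [191 190 187]
(373, 314) [186 188 186]
(295, 250) [100 103 100]
(450, 250) [137 142 138]
20 [ 58  36  60   6 272] [371.29779412 218.22058824]
27 [  51   49   93   65 4400] [381.44636364 263.06363636]
67 [ 18 131 135   7 828] [368.65942029 314.40217391]
```

```bash
cat >> h.py <<'E'
def comps(g,lo,hi,off,k=4):
    G=cv2.resize(g.astype(np.float32),None,fx=k,fy=k,interpolation=cv2.INTER_LINEAR)
    m=((G>lo)&(G<hi)).astype(np.uint8)
    n,lab,st,ce=cv2.connectedComponentsWithStats(m)
    out=[]
    for i in range(1,n):
        if st[i,4]>150*k*k: out.append((st[i,4]/k/k,(ce[i]+.5)/k-.5+off,lab==i))
    return out
def q4(m,off,k=4): return (quad(m)+.5)/k-.5+off
E
python3 - <<'E'
from h import *
d,g,off=top()
f=[c for c in comps(g,118,256,off)]
for a,c,m in f: print(a,c,q4(m,off).round(1).tolist())
fm=[m for a,c,m in f if abs(c[1]-218)<4][0]; pm=[m for a,c,m in f if abs(c[1]-263)<6][0]
F=ray(d,q4(fm,off),.099); print("fence",F.round(4).tolist())
Pq=q4(pm,off)
for z in (.093,.1075): print(z,ray(d,Pq,z).round(4).tolist())
# platform: everything that's not bench
G=cv2.resize(d["color"][180:330,285:460],None,fx=4,fy=4,interpolation=cv2.INTER_LINEAR).astype(int)
gm=G.mean(2); m=((gm<91)|fm|pm|((G[...,0]>=G[...,1])&(gm<256))).astype(np.uint8)
m=cv2.morphologyEx(m,cv2.MORPH_OPEN,np.ones((9,9))); m=cv2.morphologyEx(m,cv2.MORPH_CLOSE,np.ones((15,15)))
cv2.imwrite("pics/mask.png",m*255)
try:
  q=q4(m,off); print(q.round(1).tolist()); W=ray(d,q,.085); print("platform",W.round(4).tolist(),W.mean(0))
except Exception as e: print(e)
E
```

```text
960.8125 [292.37973232 209.48634782] [[284.6, 179.6], [302.8, 179.6], [297.6, 247.5], [284.6, 237.4]]
5922.8125 [398.0984976  279.20127289] [[459.4, 179.5], [459.4, 329.4], [281.8, 329.4], [315.7, 192.6]]
522.0625 [372.57136657 218.32492817] [[417.5, 221.6], [328.5, 220.8], [327.9, 214.9], [416.6, 216.0]]
4564.3125 [381.55495248 263.11158067] [[424.4, 228.2], [428.5, 291.3], [337.3, 293.6], [335.5, 229.8]]
fence [[0.6137, -0.13, 0.099], [0.6138, 0.0398, 0.099], [0.6251, 0.041, 0.099], [0.6244, -0.1284, 0.099]]
0.093 [[0.6018, -0.1445, 0.093], [0.4812, -0.151, 0.093], [0.4766, 0.0226, 0.093], [0.5974, 0.0263, 0.093]]
0.1075 [[0.6001, -0.1411, 0.1075], [0.4815, -0.1474, 0.1075], [0.477, 0.0233, 0.1075], [0.5958, 0.0269, 0.1075]]
[[299.9, 196.6], [442.4, 198.3], [444.2, 310.9], [298.3, 310.5]]
platform [[0.6623, 0.0948, 0.085], [0.6618, -0.1832, 0.085], [0.4434, -0.1832, 0.085], [0.4443, 0.0959, 0.085]] [ 0.55293936 -0.04392904  0.085     ]
```

View pics/mask.png

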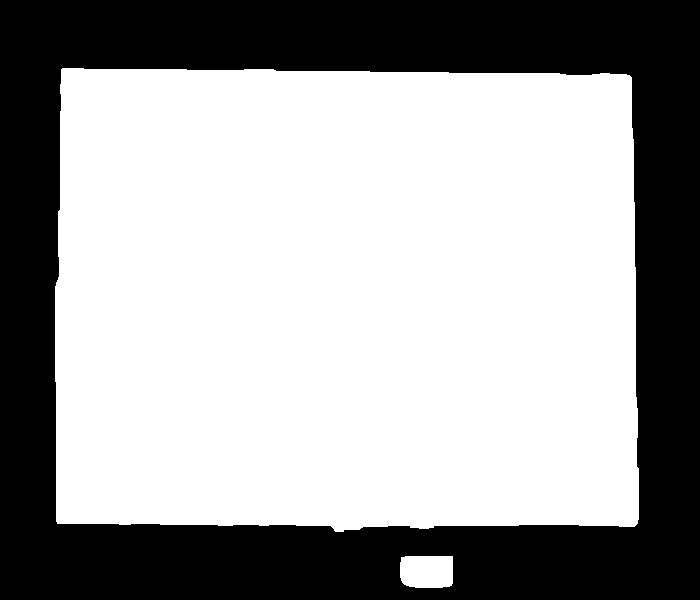

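```bash
cat >> h.py <<'E'
def tool(s):
    q=s["ee_rot"]; return Ro.from_quat([q[1],q[2],q[3],q[0]]).as_matrix()
def goto(P,Rt=None):
    s=get_state(); R=tool(s); print("shift cm",(R.T@(np.array(P)-s["position"])*100).round(2))
    if Rt is not None: print("turn",(np.degrees(Ro.from_matrix(R.T@Rt).as_rotvec())/8).round(3))
D1=np.array([[1,0,0],[0,0,1],[0,-1,0]],float)  # columns: tool x=+X, y=-Z, z=+Y
D2=np.array([[-1,0,0],[0,0,-1],[0,-1,0]],float)
E
python3 - <<'E'
from h import *
s=get_state(); print(tool(s).round(3), np.linalg.det(D1),np.linalg.det(D2))
goto([.42,-.06,.2],D1)
E
```

```text
[[ 0.973 -0.     0.229]
 [-0.229 -0.001  0.973]
 [-0.    -1.    -0.001]] 1.0 1.0
shift cm [ 42.26   3.13 -53.71]
turn [ 6.000e-03 -1.653e+00 -1.000e-03]
```

```bash
python3 - <<'E'
from h import *
goto([.452,-.05,.16],D1)
goto([.452,-.05,.2],D1)
E
```

```text
shift cm [ 45.15   7.13 -52.  ]
turn [ 6.000e-03 -1.653e+00 -1.000e-03]
shift cm [ 45.15   3.13 -52.01]
turn [ 6.000e-03 -1.653e+00 -1.000e-03]
```

```bash
python3 -m jog '[255,45.15,3.1,-52,0,-1.65,0,255,45.15,3.1,-52,0,-1.65,0,255,45.15,3.1,-52,0,-1.65,0,255,45.15,3.1,-52,0,-1.65,0,255,45.15,3.1,-52,0,-1.65,0,255,45.15,3.1,-52,0,-1.65,0,255,45.15,3.1,-52,0,-1.65,0,255,45.15,3.1,-52,0,-1.65,0,255,45.15,3.1,-52,0,-1.65,0,255,45.15,3.1,-52,0,-1.65,0,255,45.15,3.1,-52,0,-1.65,0,255,45.15,3.1,-52,0,-1.65,0]' 40
```

```text
clock: 1.75
position: [0.4542, -0.0536, 0.2]
ee_rot: [-0.707, 0.708, -0.002, 0.002]
contact_force: [-1.1, 0.8, -0.3]
width: 0.0001
```

```bash
python3 - <<'E'
from h import *
s=get_state(); print(s["position"],s["qd"].round(3),s["contact_force"]);goto([.452,-.05,.11],D1)
d=get_image("wrist"); cv2.imwrite("pics/w1.png",d["color"])
d=get_image("scene"); cv2.imwrite("pics/s1.png",cv2.resize(d["color"][100:310,220:460],None,fx=3,fy=2.8))
E
```

```text
[ 0.45419037 -0.05361492  0.19998822] [ 0.038 -0.022  0.038  0.042  0.053 -0.001] [-1.11288791  0.83790838 -0.29908352]
shift cm [-0.23  9.    0.37]
turn [ 0.01  -0.043  0.007]
```

View pics/w1.png

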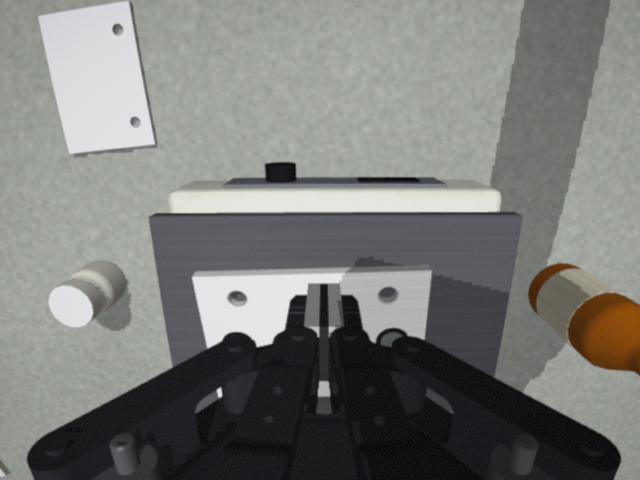

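View pics/s1.png

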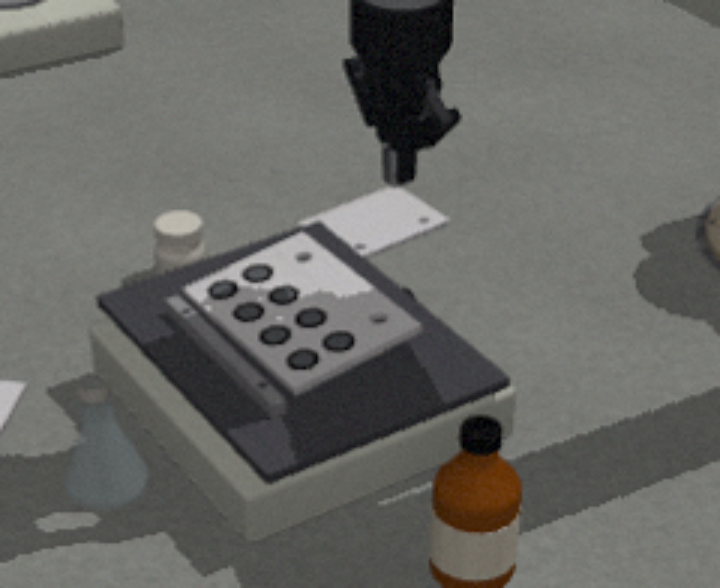

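```bash
python3 -m jog '[255,0,4,0,0,0,0,255,0,8,0,0,0,0,255,0,10.2,0,0,0,0,255,0,10.7,0,0,0,0,255,0,10.7,0,0,0,0]'; python3 - <<'E'
from h import *
s=get_state(); print(s["position"],s["contact_force"],s["moment"]); goto([.467,-.05,.0885],D1)
d=get_image("wrist"); cv2.imwrite("pics/w2.png",d["color"])
d=get_image("scene"); cv2.imwrite("pics/s2.png",cv2.resize(d["color"][150:290,240:400],None,fx=4.5,fy=4.2))
E
```

```text
clock: 2.48
position: [0.4521, -0.0488, 0.0938]
ee_rot: [0.707, -0.707, -0.001, 0.0]
contact_force: [0.6, -0.1, -0.3]
width: -0.0003
[ 0.4521345  -0.04880817  0.09380763] [ 0.60742683 -0.07340621 -0.29902612] [-0.01429449 -0.03357383  0.06512683]
shift cm [ 1.49  0.53 -0.12]
turn [-0.001  0.007  0.004]
```

View pics/w2.png

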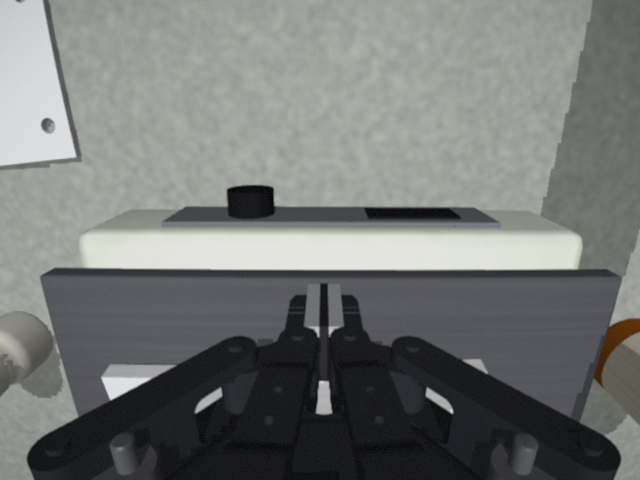

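View pics/s2.png

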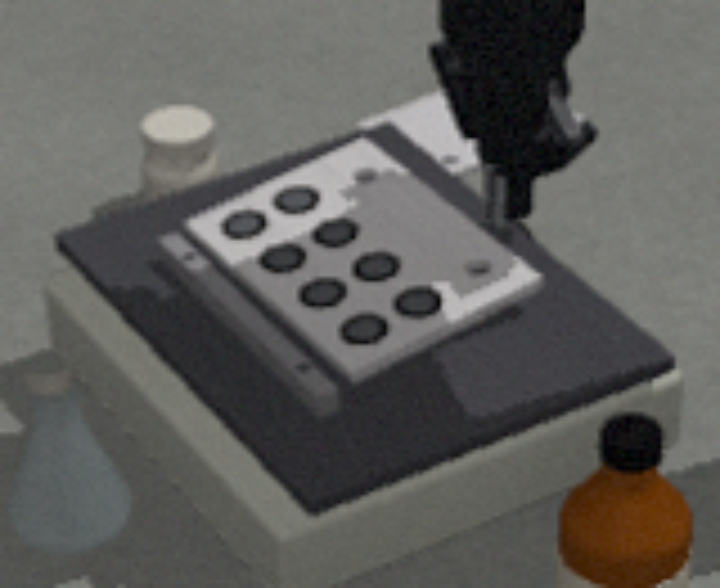

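```bash
python3 -m jog '[255,0,0.25,0,0,0,0,255,0,0.5,0,0,0,0,255,0,0.5,0,0,0,0]';  python3 -m jog '[255,0.6,0,0,0,0,0,255,1.2,0,0,0,0,0,255,1.2,0,0,0,0,0]'
```

```text
clock: 2.95
position: [0.452, -0.0498, 0.0882]
ee_rot: [0.707, -0.707, 0.0, -0.0]
contact_force: [-0.4, 0.1, -0.1]
width: -0.0003
clock: 3.32
position: [0.4651, -0.0499, 0.0884]
ee_rot: [-0.707, 0.707, 0.0, 0.0]
contact_force: [-0.1, -0.6, 0.2]
width: 0.0001
```

```bash
python3 -m jog '[255,0.2,0,0,0,0,0,255,0.4,0,0,0,0,0,255,0.6,0,0,0,0,0,255,0.6,0,0,0,0,0]'
```

```text
clock: 3.82
position: [0.4698, -0.0496, 0.0882]
ee_rot: [0.707, -0.707, 0.0, 0.0]
contact_force: [-1.3, -0.9, 0.6]
width: -0.0002
```

```bash
python3 -m jog '[255,0.2,0,0,0,0,0,255,0.4,0,0,0,0,0,255,0.6,0,0,0,0,0,255,0.8,0,0,0,0,0,255,0.8,0,0,0,0,0]'; python3 - <<'E'
from h import *
d=get_image("top"); cv2.imwrite("pics/t3.png",cv2.resize(d["color"][180:330,290:455],None,fx=4,fy=4))
E
```

```text
clock: 4.45
position: [0.4785, -0.0498, 0.0883]
ee_rot: [-0.707, 0.707, 0.0, 0.0]
contact_force: [-0.4, 0.6, 0.3]
width: 0.0
```

View pics/t3.png

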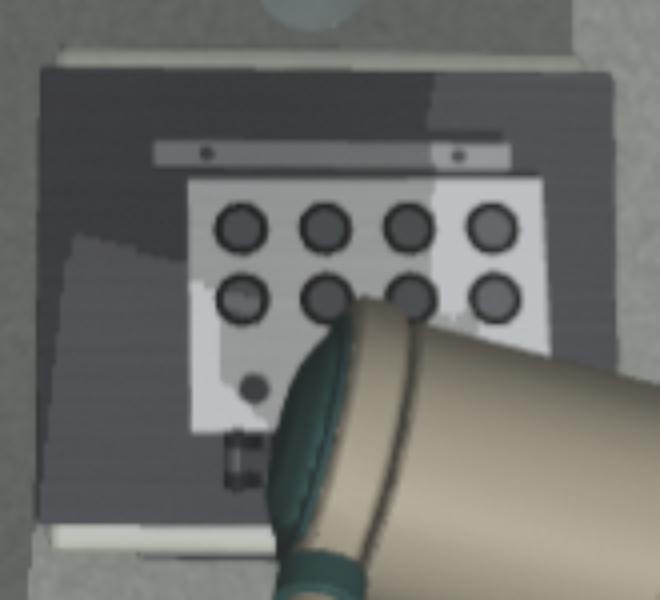

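```bash
python3 -m jog '[255,0.1,0,0,0,0,0,255,0.2,0,0,0,0,0,255,0.3,0,0,0,0,0,255,0.3,0,0,0,0,0]';python3 -m jog '[255,0.1,0,0,0,0,0,255,0.2,0,0,0,0,0,255,0.2,0,0,0,0,0]'; python3 - <<'E'
from h import *
d=get_image("top"); cv2.imwrite("pics/t4.png",cv2.resize(d["color"][180:330,290:455],None,fx=4,fy=4))
E
```

```text
clock: 5.0
position: [0.4813, -0.0497, 0.0883]
ee_rot: [0.707, -0.707, 0.0, -0.0]
contact_force: [-0.2, 1.6, -0.2]
width: 0.0001
clock: 5.38
position: [0.4833, -0.0497, 0.0883]
ee_rot: [0.707, -0.707, 0.0, -0.0]
contact_force: [-0.4, 0.0, -0.9]
width: -0.0001
```

View pics/t4.png

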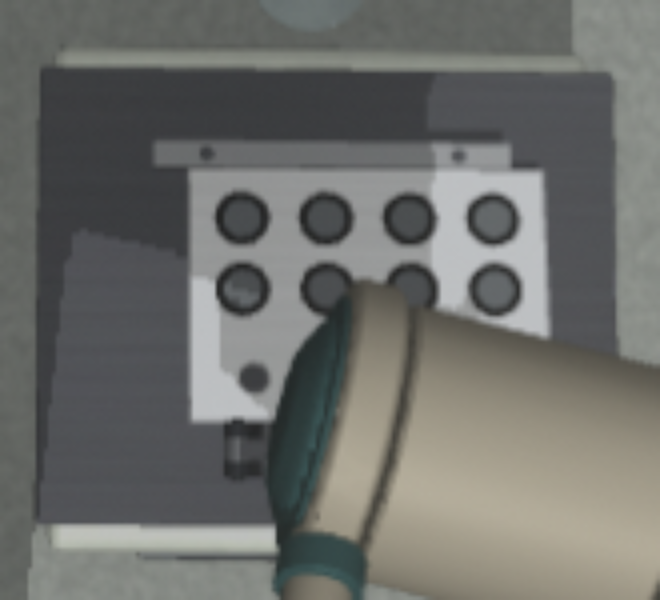

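```bash
python3 -m jog '[255,0.1,0,0,0,0,0,255,0.1,0,0,0,0,0]';python3 -m jog '[255,0.1,0,0,0,0,0,255,0.1,0,0,0,0,0]'
```

```text
clock: 5.68
position: [0.4835, -0.0496, 0.0882]
ee_rot: [0.707, -0.707, 0.001, 0.0]
contact_force: [-2.7, 0.7, 0.4]
width: -0.0
clock: 5.92
position: [0.4837, -0.0494, 0.0881]
ee_rot: [0.707, -0.707, 0.001, 0.001]
contact_force: [-5.5, 0.9, 0.8]
width: -0.0002
```

```bash
python3 -m jog '[255,-1.5,0,0,0,0,0,255,-1.5,-2,0,0,0,0,255,-1.5,-4.8,0,0,0,0,255,2,-4.8,-4,0,0,0,255,6.5,-4.8,-9,0,0,0,255,6.5,-4.8,-13.3,0,0,0,255,6.5,-4.8,-13.3,0,0,0,255,6.5,-3,-13.3,0,0,0,255,6.5,-3,-13.3,0,0,0]'; python3 - <<'E'
from h import *
s=get_state(); print(s["position"],s["contact_force"])
d=get_image("top"); im=d["color"];cv2.imwrite("pics/t5.png",cv2.resize(im[180:330,290:490],None,fx=4,fy=4))
np.save("pics/t5.npy",im)
for p in [(426,222),(427,287)]: print(ray(d,[p],.1))
print(ray(d,[(487,262)],.06))
E
```

```text
clock: 7.05
position: [0.5488, -0.1815, 0.1174]
ee_rot: [0.708, -0.707, 0.001, 0.001]
contact_force: [-0.6, 0.6, 0.0]
width: -0.0003
[ 0.54879151 -0.18152798  0.11738927] [-0.59660386  0.61435746  0.02123118]
[[ 0.61284122 -0.14620436  0.1       ]]
[[ 0.48941593 -0.14648137  0.1       ]]
[[ 0.53852224 -0.27877199  0.06      ]]
```

View pics/t5.png

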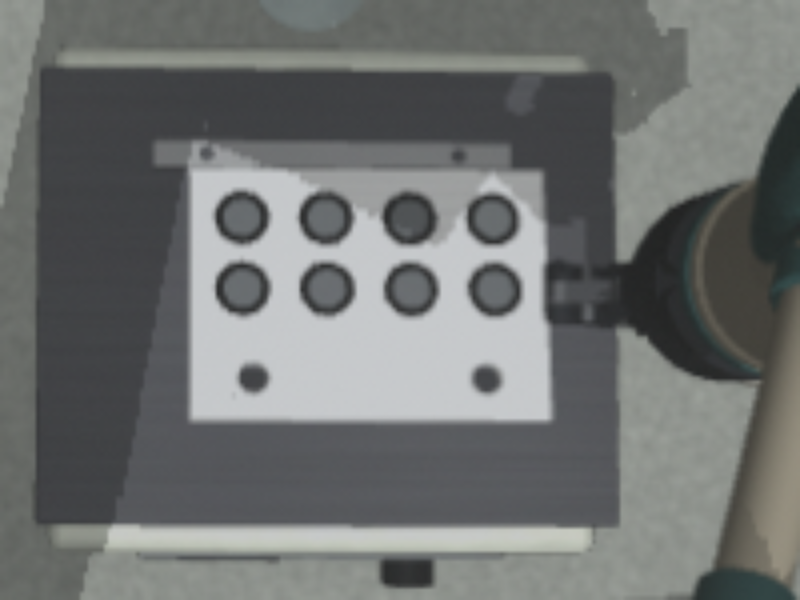

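```bash
python3 -m jog '[255,0,1.4,0,0,0,0,255,0,2.7,0,0,0,0,255,0,2.9,0,0,0,0,255,0.2,2.9,0,0,0,0]';python3 -m jog '[255,0,0,0.3,0,0,0,255,0,0,0.6,0,0,0,255,0,0,0.8,0,0,0,255,0,0,0.8,0,0,0]'; python3 - <<'E'
from h import *
d=get_image("top"); im=d["color"];cv2.imwrite("pics/t6.png",cv2.resize(im[180:330,290:490],None,fx=4,fy=4))
H=ray(d,[(487/4+290,378/4+180),(253/4+290,378/4+180)],.085+.1*.12+.008); print(H)
d=get_image("scene"); cv2.imwrite("pics/s6.png",cv2.resize(d["color"][150:290,240:400],None,fx=4.5,fy=4.2))
E
```

```text
clock: 7.6
position: [0.552, -0.1826, 0.0889]
ee_rot: [0.707, -0.707, 0.0, 0.0]
contact_force: [0.1, 0.1, 0.4]
width: -0.0003
clock: 8.1
position: [0.5521, -0.1745, 0.0894]
ee_rot: [0.707, -0.707, -0.0, -0.0]
contact_force: [-0.3, 0.0, 0.4]
width: 0.0002
[[ 0.5128484  -0.11655229  0.105     ]
 [ 0.51257061 -0.00654787  0.105     ]]
```

View pics/t6.png

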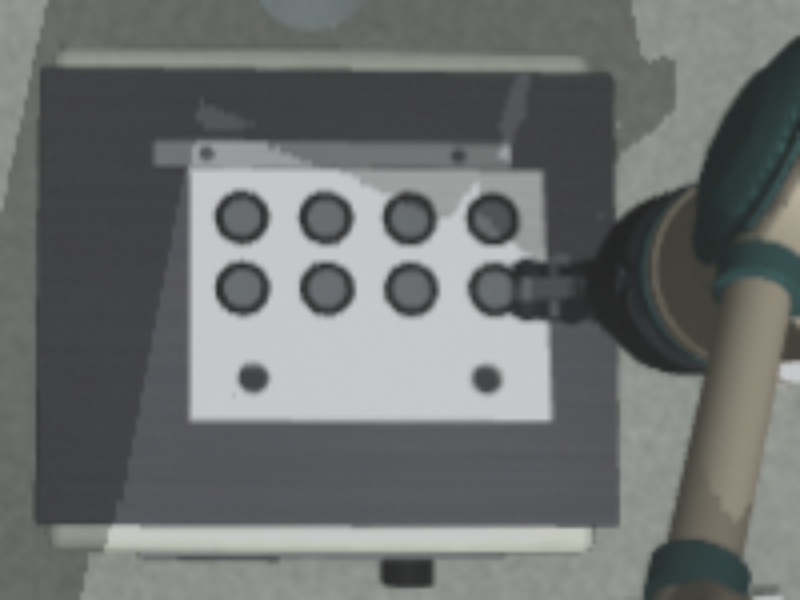

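View pics/s6.png

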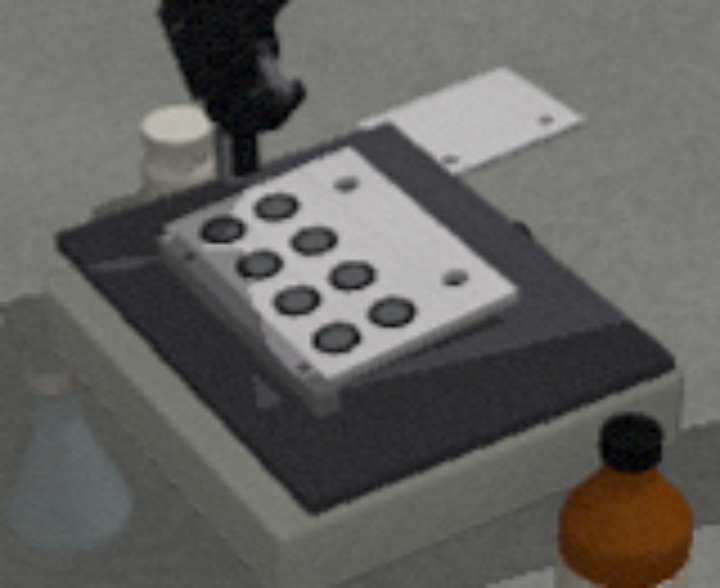

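```bash
python3 -m jog '[255,0,0,0.3,0,0,0,255,0,0,0.6,0,0,0,255,0,0,0.8,0,0,0,255,0,0,0.8,0,0,0]';python3 -m jog '[255,0,0,0.2,0,0,0,255,0,0,0.4,0,0,0,255,0,0,0.6,0,0,0,255,0,0,0.6,0,0,0]'; python3 - <<'E'
from h import *
d=get_image("top"); im=d["color"];cv2.imwrite("pics/t7.png",cv2.resize(im[180:330,290:490],None,fx=4,fy=4))
d=get_image("scene"); cv2.imwrite("pics/s7.png",cv2.resize(d["color"][180:260,260:370],None,fx=7,fy=7,interpolation=cv2.INTER_CUBIC))
E
```

```text
clock: 8.7
position: [0.5521, -0.1665, 0.0893]
ee_rot: [0.707, -0.707, 0.0, -0.0]
contact_force: [0.5, -0.4, -0.1]
width: -0.0003
clock: 9.2
position: [0.5521, -0.1606, 0.0893]
ee_rot: [0.707, -0.707, 0.0, -0.0]
contact_force: [0.4, 0.3, -0.4]
width: 0.0002
```

View pics/t7.png

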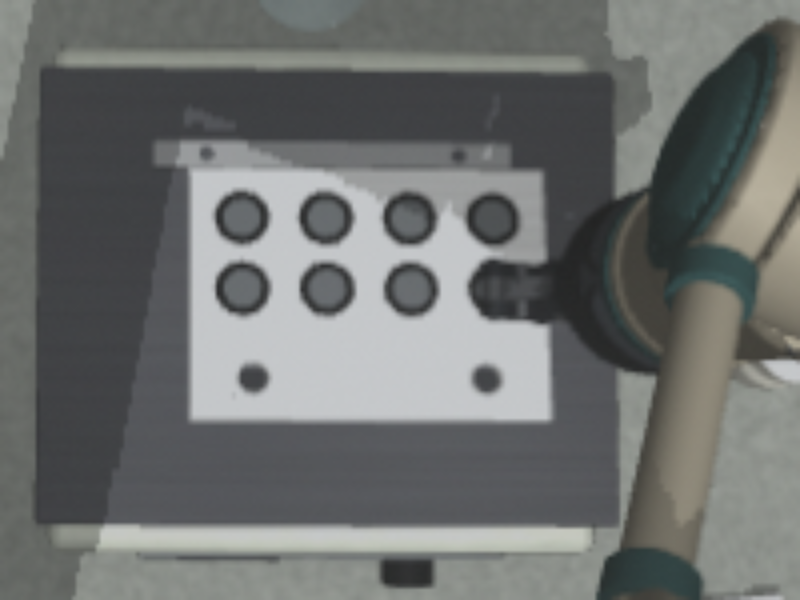

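View pics/s7.png

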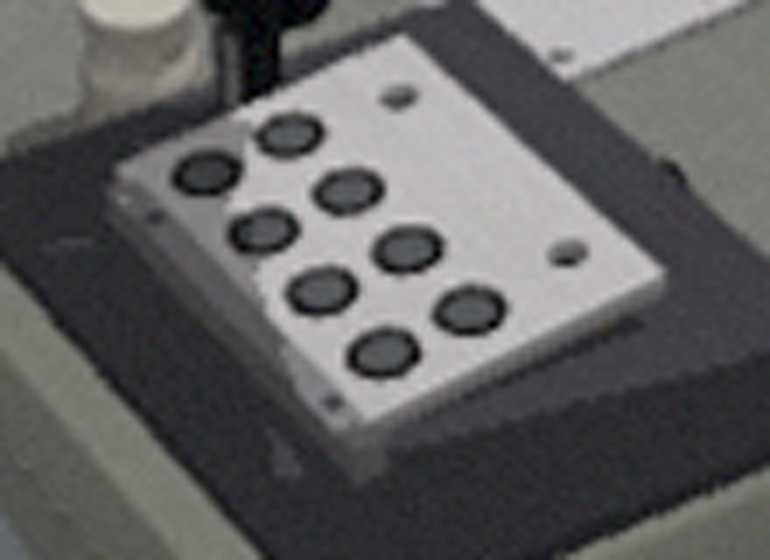

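```bash
python3 -m jog '[255,0,0,0.2,0,0,0,255,0,0,0.4,0,0,0,255,0,0,0.6,0,0,0,255,0,0,0.6,0,0,0]';python3 -m jog '[255,0,0,0.2,0,0,0,255,0,0,0.4,0,0,0,255,0,0,0.6,0,0,0,255,0,0,0.6,0,0,0]'; python3 - <<'E'
from h import *
d=get_image("top"); im=d["color"];cv2.imwrite("pics/t8.png",cv2.resize(im[180:330,290:490],None,fx=4,fy=4))
E
```

```text
clock: 9.8
position: [0.5521, -0.1546, 0.0893]
ee_rot: [0.707, -0.707, 0.0, -0.0]
contact_force: [-0.5, -1.8, -0.5]
width: -0.0
clock: 10.3
position: [0.552, -0.148, 0.0892]
ee_rot: [0.708, -0.707, 0.0, -0.0]
contact_force: [0.3, -0.1, 0.1]
width: -0.0002
```

View pics/t8.png

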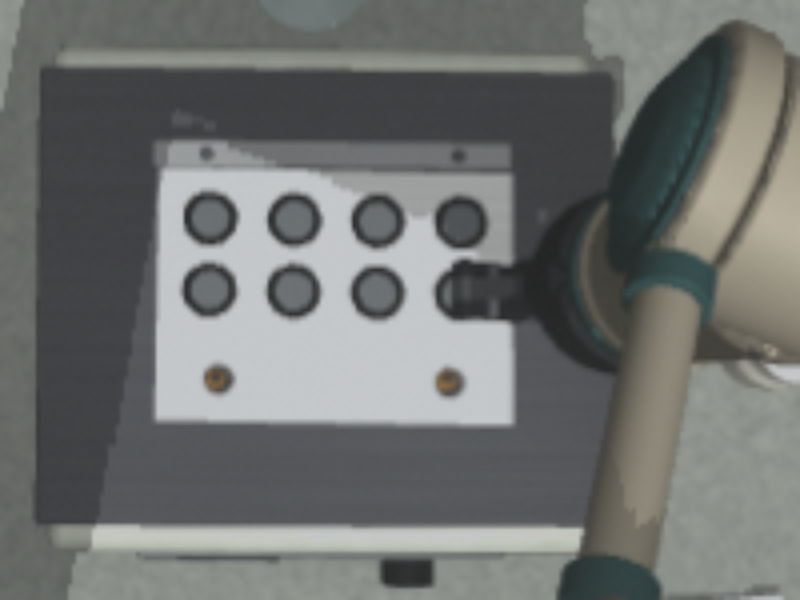

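Both brass pin tips now show in the holes, at (218,379) and (448,381) in the 4x crop. I'll back off and check that the plate lies flat.

```bash
python3 -m jog '[255,0,0,-1.5,0,0,0,255,0,0,-3,0,0,0,255,0,-3,-3,0,0,0,255,0,-8,-4,0,0,0,255,-3,-12,-8,0,0,0,255,-8,-14,-14,0,0,0,255,-12,-14,-20,0,0,0,255,-12,-14,-24,0,0,0,255,-12,-14,-24,0,0,0]'; python3 - <<'E'
from h import *
d=get_image("top"); im=d["color"];cv2.imwrite("pics/t9.png",cv2.resize(im[180:330,290:455],None,fx=4,fy=4))
g=im[180:330,285:460].astype(float).mean(2); off=np.array([285,180])
for a,c,m in comps(g,118,256,off): print(a,c,q4(m,off).round(1).tolist()); print(ray(d,q4(m,off),.093).round(4).tolist())
d=get_image("scene"); cv2.imwrite("pics/s9.png",cv2.resize(d["color"][180:260,260:370],None,fx=7,fy=7,interpolation=cv2.INTER_CUBIC))
E
```

```text
clock: 11.48
position: [0.43, -0.3941, 0.2293]
ee_rot: [-0.706, 0.708, -0.002, 0.002]
contact_force: [-0.3, 0.3, -0.6]
width: -0.0002
2139.9375 [291.71280922 251.09328909] [[302.4, 149.8], [302.4, 303.4], [294.5, 329.4], [291.8, 329.4]]
[[0.7528, 0.0906, 0.093], [0.4581, 0.0881, 0.093], [0.4096, 0.1026, 0.093], [0.4096, 0.1076, 0.093]]
464.375 [369.47291386 194.68973755] [[303.0, 195.3], [306.5, 192.2], [433.8, 193.9], [436.5, 197.1]]
[[0.6634, 0.0885, 0.093], [0.6696, 0.082, 0.093], [0.6686, -0.1642, 0.093], [0.6624, -0.1693, 0.093]]Traceback (most recent call last):
  File "<stdin>", line 4, in <module>
  File "h.py", line 48, in q4
    def q4(m,off,k=4): return (quad(m)+.5)/k-.5+off
                               ~~~~^^^
  File "h.py", line 31, in quad
    v=cv2.fitLine(P[k].astype(np.float32),cv2.DIST_HUBER,0,.01,.01).ravel(); L.append(np.cross([v[2],v[3],1],[v[2]+v[0],v[3]+v[1],1]))
      ~~~~~~~~~~~^^^^^^^^^^^^^^^^^^^^^^^^^^^^^^^^^^^^^^^^^^^^^^^^^^
cv2.error: OpenCV(4.12.0) /io/opencv/modules/imgproc/src/linefit.cpp:50: error: (-215:Assertion failed) count > 0 in function 'fitLine2D_wods'
```

View pics/t9.png

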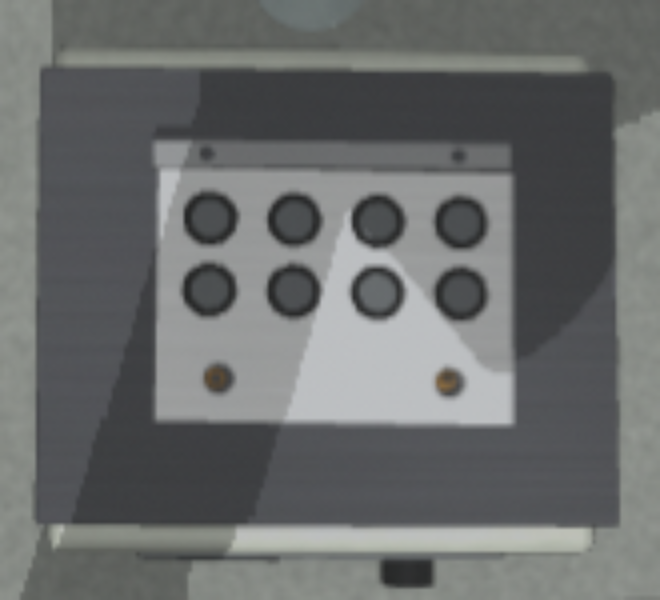

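```bash
python3 - <<'E'
from h import *
d=get_image("top")
P=np.array([(157,169),(513,173),(515,426),(154,422)])+.5
px=P/4-.5+[290,180]
for z in (.093,): 
  W=ray(d,px,z); print(W.round(4), W.mean(0)); print([np.linalg.norm(W[i]-W[i-1]).round(4) for i in range(4)])
H=ray(d,(np.array([(448,382),(218,378)])+.5)/4-.5+[290,180],.093); print("holes",H.round(4),np.linalg.norm(H[0]-H[1]))
d=get_image("scene"); cv2.imwrite("pics/s10.png",cv2.resize(d["color"][180:260,260:370],None,fx=7,fy=7,interpolation=cv2.INTER_CUBIC))
# predicted corners if home and flat, seat (.5535,-.044)
c=np.array([[60,85],[60,-85],[-60,-85],[-60,85]])/1000+[.5533,-.044]
print("scene pred flat",((proj(d,np.c_[c,np.full(4,.093)])-[260,180]+.5)*7).round(0).tolist())
print("scene pred tilted",((proj(d,np.c_[c,[.093,.093,.107,.107]])-[260,180]+.5)*7).round(0).tolist())
im=d["color"]; cv2.imwrite("pics/s10f.png",im)
E
```

```text
[[ 0.6126  0.0389  0.093 ]
 [ 0.6119 -0.1321  0.093 ]
 [ 0.491  -0.1316  0.093 ]
 [ 0.4926  0.0399  0.093 ]] [ 0.55200849 -0.04622153  0.093     ]
[np.float64(0.12), np.float64(0.1709), np.float64(0.1209), np.float64(0.1715)]
holes [[ 0.5118 -0.0996  0.093 ]
 [ 0.5134  0.0097  0.093 ]] 0.10937947603310069
scene pred flat [[393.0, 454.0], [141.0, 190.0], [432.0, 82.0], [699.0, 327.0]]
scene pred tilted [[393.0, 454.0], [141.0, 190.0], [431.0, 50.0], [700.0, 294.0]]
```

View pics/s10.png

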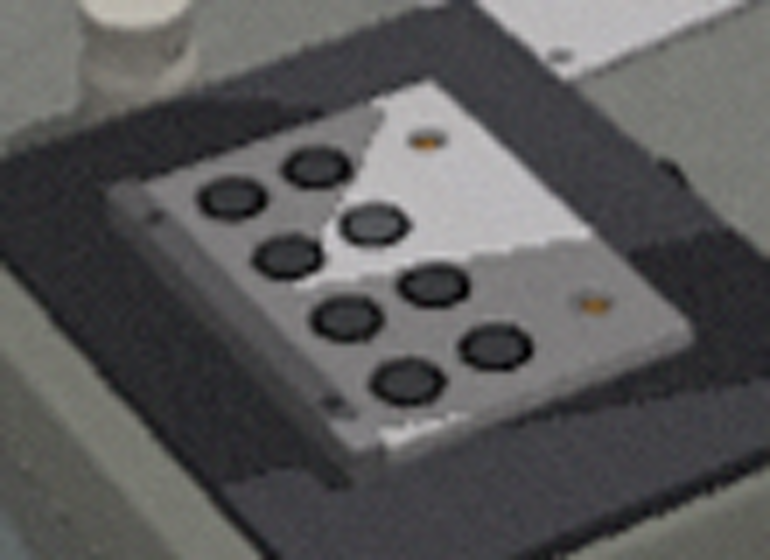

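View pics/s10f.png

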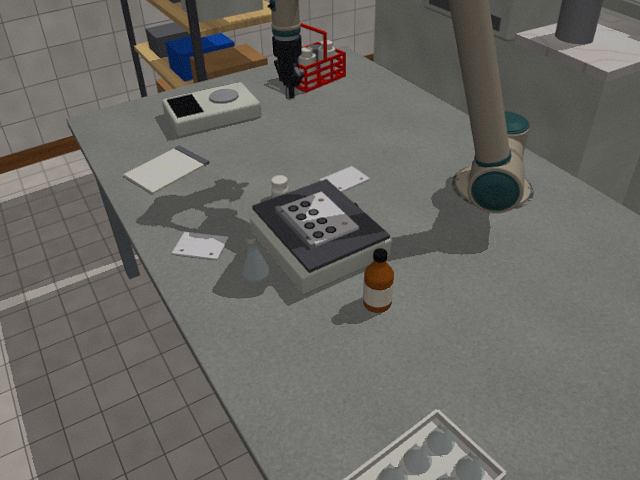

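The scene view at 7x shows the plate's -x corners at (433,82) and (693,330). Lying flat predicts rows 82 and 327; still propped would give 50 and 294. Brass tips show in both holes, and the bottle, jar and flask haven't moved, so I'm handing in.

```bash
python3 -c "
from rig import *
s=get_state();print(s['clock'],s['qd'].round(3),s['contact_force']);print(sign_off())"
```

```text
11.625 [ 0.03  -0.009  0.014  0.001  0.     0.001] [-0.39489166  0.11346125 -0.03892867]
the job is handed in; nothing more can be done
None
```

The plate is seated on the shaker: both holes are over their pins and it lies flat against the fence. The job is handed in at 11.6 s, with no verdict reported.

**What I did:** With the gripper shut, I pushed the plate's raised edge about 14 mm up to the fence, where the force rose to 5.5 N. I then pushed its -y end about 16 mm sideways until it dropped onto the pins, and moved the arm well clear.

**Last checks:**
- **Pins:** brass tips show in both holes in the top and scene views.
- **Flatness:** in the scene view the plate's corners match a flat plate to about half a pixel. They do not match the propped position.
- **Plate position:** the top view puts the plate's centre about 1.5–2 mm in x and 2 mm in y from my seat estimate. The camera calibration is only good to about 2 mm, so I took this as agreement.
- **Other objects:** the bottle, jar and flask looked unmoved in the scene picture; I did not measure them.
- **Failed check:** shadows broke the automatic corner fit in the last top view, so I read those corners by eye.

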